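# Test one door damper on the sample rail

### The job

One of the four soft-close door dampers on the wooden rail has a narrow bar-shaped head: test it by gently pressing that head down with the fingertips until it is fully home on its collar, keep it there for at least two seconds, then let it spring out again and withdraw. Do not touch the three other dampers or disturb the loose things lying on and around the rail; nothing is to be picked up.

Things in the scene. Friction and masses are not known exactly. Their poses are not given: they have to be found in the camera images.
- rail: beech rail, 100 (x) x 400 (y) x 40 (z) mm, flat on the bench and immovable between two low steel stops (30 mm high). Origin at the centre of its underside, y axis along its length. Four dampers stand in it in a row along its centre line, 90 mm apart, in any order.
- bar_damper: the damper to test. Upright; a fixed grey collar, 38 mm in diameter and 8 mm high, on the rail's top, with a white spring plunger standing out of it. Its head is a narrow bar: 14 mm across the rail (x), 44 mm along the rail (y), 8 mm thick. Origin at the centre of the collar's underside (40 mm above the bench), axes parallel to the rail's. Head top 26 mm above this origin when out, 16 mm when pressed home.
- bar_top (a point): centre of the top face of the bar-shaped head; moves with the plunger
- bar_plunger (a joint): travel of the bar-headed plunger in m: 0 fully out, 0.010 pressed home (head resting on its collar). It is pressed straight down; spring 3 N at the start, 7 N fully home, with a soft damping of 60 N per m/s; it comes back out by itself in under a second when let go.
- square_damper: damper to be left alone: the same collar, height and plunger, but its white head is square, 26 x 26 mm, 8 mm thick, top 26 mm above this origin (centre of the collar's underside, 40 mm above the bench)
- disc_damper: damper to be left alone: the same collar, height and plunger, but its white head is a large round disc, 32 mm in diameter, 8 mm thick, top 26 mm above this origin (centre of the collar's underside, 40 mm above the bench)
- stud_damper: damper to be left alone: the same collar, height and plunger, but its white head is a small round stud, 16 mm in diameter, 8 mm thick, top 26 mm above this origin (centre of the collar's underside, 40 mm above the bench)
- knob: bright steel cabinet knob, round, 28 mm across, 27 mm tall, standing loose on the rail; origin at the centre of its underside; to be left where it is
- plug: loose wooden plug, upright cylinder 20 mm in diameter and 22 mm tall, standing on the rail; origin at the centre of its underside; to be left where it is
- screwdriver: loose screwdriver, 170 mm long, under 35 mm high, lying on the bench on the robot's side of the rail; its x axis points along it to the tip; to be left where it is
- offcut: loose white-faced board offcut, 50 x 90 x 19 mm, flat on the bench on the robot's side of the rail; origin at the centre of its underside; to be left where it is
- glue: small upright bottle, 44 mm in diameter, 100 mm tall, on the bench beyond the rail; origin at the centre of its underside; to be left where it is
- tape: grey tape measure, 34 x 62 x 56 mm, standing on the bench beyond the rail; origin at the centre of its underside; to be left where it is
- hinge: steel cup hinge, 35 mm cup with an arm, 88 mm long, 11 mm high, on the bench beyond the rail; origin under the cup's centre; to be left where it is

How it is judged:
By the outcome, as a careful person would: the job done as asked, in the order asked, and still so for the second after the job is handed in, with the robot touching nothing.
It also fails if it takes over 40 s, if anything falls off the work surface, if the arm or the gripper's body presses on something with over 40 N, if the wrist force passes 120 N, or if a joint passes its speed limit or range.

### The arm

A 6-joint arm with a two-finger parallel gripper is mounted at the origin on the work surface. World frame = base frame: x ahead of the robot, y to its left, z up, the work surface at z = 0. Lengths are in m, angles in rad, forces in N, time in s.
With the tool pointing down it reaches from about 0.35 to 0.975 m from the base axis. Payload 4.9 kg.
Tool frame: the origin (TCP) lies on the centre line of the jaws, within the pads' length; the fingertips stand 11 mm ahead of it and the grasp point (between the pads) lies 8 mm behind it (manip.finger_overhang is the distance from the TCP to the fingertips, in m); y points along the fingers, z is the direction in which the jaws open and shut, and the axes are right-handed (so a half turn about y gives the same grasp; the last joint's range is limited). The gripper opens to 85 mm and grips with 20 to 120 N. Pads are 22 mm wide; open, the fingers measure 114 mm over their backs; the gripper's body (76 mm by 85 mm) begins 54 mm behind the grasp point. The pads swing forward as they close: fully open they stand 13 mm farther back than shut.
Start: joints at [-1.33, 0.053, 1.613, -0, 1.476, -0.119], TCP at [0.22, -0.585, 0.242] pointing down, gripper open.
Joint ranges: [-3.01, 3.01], [-1.01, 2.22], [0.06, 2.58], [-1.02, 4.17], [0.09, 2.62], [-3.14, 3.14]. Speed limits (rad/s): [2.57, 2.57, 3.14, 3.14, 3.14, 3.14].

### API

Orientations are given as a unit quaternion [w, x, y, z].
In Python, from plant import readout, cams, workorder, manip gives the robot as it stands.
- The arm moves only by the tool play_rows, never from a script. Its arguments are lists of equal length, an entry for each row: "slide": the shift along the tool's x, y, z in cm, a list of three; "yaw": the turn about the tool's y in degrees; "grip": the closure, from -1 (fully open) to 1 (shut), so that 0 is half open. In form: {"slide": [[x, y, z], ...], "yaw": [yaw, ...], "grip": [grip, ...]}. A call has 1 to 12 rows; each row shifts and turns the commanded pose from where the row before left it, along the tool's axes as they then stand; what a row does not reach is not made up. A row lasts 1/10 s, in which the tool goes at most 50 mm and 8.59 degrees, less where a joint would pass 70% of its speed; a pose out of reach is approached as far as the arm can. A call with a gripper value outside its range is refused whole. The fingers move at their own pace and stop on an object; the grip force is fixed at half the most. Time passes only in rows, so rows that do not move let the fingers close. It gives the time, the measured TCP pose, the force and the opening at its end, in the units of the state.
- readout.state(): the state, without advancing time (a new reading comes with each control period).
- cams.grab_frame(name): name is "scene" or "side" or "wrist"; returns a dict with "image" (400x640x3 uint8, red, green, blue), "mtx" (3x3 intrinsics, pixels), "R" (3x3) and "t" (3): a world point X has camera coordinates R X + t; the wrist camera has in their place "mount" (4x4, takes a point from camera to tool coordinates, whose origin is the TCP and whose axes are the tool frame's). Camera axes: x right, y down, z forward; pixel columns grow to the right and rows downward; lengths in m; the calibration is good to about 2 mm. A picture is of the moment at which its call begins: read the wrist's pose just before it. There is no depth.
- workorder.job_done(): hands the job in, once; it reports no verdict.
The state is a dict: "time": time; "joint_pos": joint angles; "joint_vel": joint speeds; "joint_efforts": joint torques, N m; "tool_pos": TCP position; "tool_rot": TCP orientation; "contact_force": force on the tool from outside, world axes, zero at the start; "ft_torque": the same for the moment, N m; "gripper_width": opening from 0.0 (shut) to 1.0 (fully open).
Only numpy, scipy, OpenCV 4.12 (cv2) and the standard library are available. Lean on these libraries where they do the work, as an engineer would, in place of code of your own. Each camera call takes 0.05 s, during which the arm holds its last target.

## Working session

There is one attempt and no reset: what is moved stays moved. The work goes in short steps, Python scripts to look and compute and a tool call to move; the robot and the scene stay as the last step left them, time stands still between calls to the robot, and variables do not carry over. Pictures are saved under pics/ and viewed, and the job is handed in when it is done.

Besides the shell and the picture viewer there is one more tool, called as name(argument=value, ...) on one line, values as JSON. play_rows: Moves the arm, as the interface text tells. Its arguments: {"type":"object","properties":{"slide":{"type":"array","items":{"type":"array","items":{"type":"number"}}},"yaw":{"type":"array","items":{"type":"number"}},"grip":{"type":"array","items":{"type":"number"}}},"required":["slide","yaw","grip"]}

```bash
ls; mkdir -p pics; python3 - <<'E'
from plant import readout, cams, workorder, manip
import cv2
s=readout.state(); print(s)
print([a for a in dir(manip) if a[0]!='_'], manip.finger_overhang)
for n in ("scene","side","wrist"):
    f=cams.grab_frame(n); cv2.imwrite(f"pics/{n}0.png",f["image"][:,:,::-1])
    print(n,{k:v.round(4).tolist() for k,v in f.items() if k!="image"})
E
```

```text
pics
{'time': 0.0, 'joint_pos': array([-1.33000961e+00,  5.33675194e-02,  1.61432360e+00,  6.97571826e-06,
        1.47602352e+00, -1.19000579e-01]), 'joint_vel': array([ 1.72961525e-04,  7.38266293e-04, -1.04017585e-03,  2.54964866e-04,
        3.57780595e-05, -9.72838013e-05]), 'joint_efforts': array([-2.99965352e-03, -3.93679476e+01, -3.70176888e+01, -4.23444826e-04,
        6.96271862e-03, -1.79514200e-05]), 'tool_pos': array([ 0.21990011, -0.58437622,  0.24103872]), 'tool_rot': array([ 0.12647553, -0.12656194,  0.69644465, -0.69494666]), 'contact_force': array([-0.23106605, -0.55632436, -0.07335224]), 'ft_torque': array([-0.0047594 ,  0.07244387, -0.01825637]), 'gripper_width': 1.0054266477182814}
['IKError', 'finger_overhang'] 0.011
scene {'mtx': [[395.6368, 0.0, 321.4609], [0.0, 395.6368, 201.6497], [0.0, 0.0, 1.0]], 'R': [[0.4822, 0.876, -0.0126], [0.7598, -0.4253, -0.4918], [-0.4361, 0.2276, -0.8706]], 't': [-0.2928, -0.398, 1.0722]}
side {'mtx': [[375.2664, 0.0, 322.0905], [0.0, 375.2664, 199.1908], [0.0, 0.0, 1.0]], 'R': [[0.9509, -0.3093, 0.0064], [-0.1952, -0.6159, -0.7632], [0.24, 0.7246, -0.6461]], 't': [-0.5426, 0.1923, 0.5274]}
wrist {'mtx': [[352.5129, 0.0, 321.1969], [0.0, 352.5129, 206.848], [0.0, 0.0, 1.0]], 'mount': [[0.0001, 0.9655, 0.2604, -0.0658], [0.0006, -0.2604, 0.9655, -0.1321], [1.0, 0.0001, -0.0006, 0.0], [0.0, 0.0, 0.0, 1.0]]}
```

View pics/scene0.png

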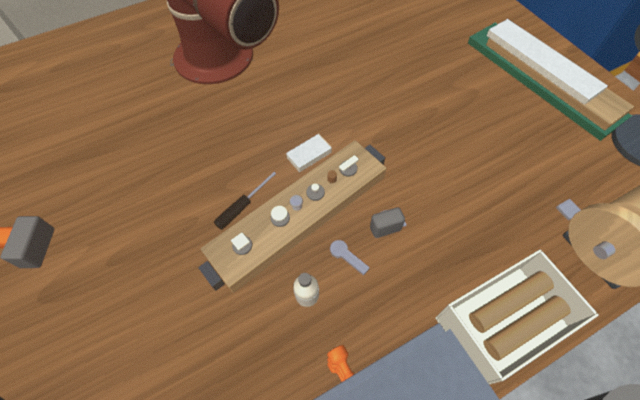

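View pics/side0.png

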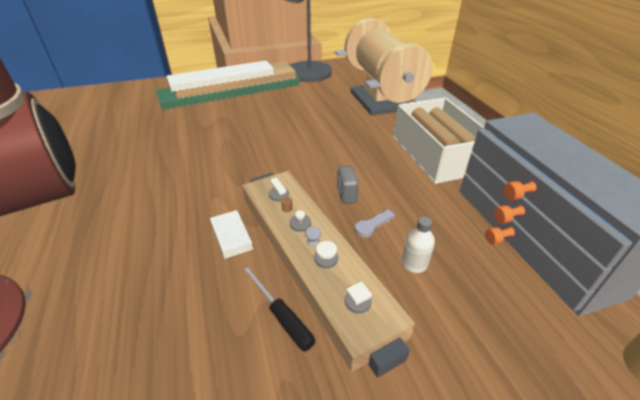

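View pics/wrist0.png

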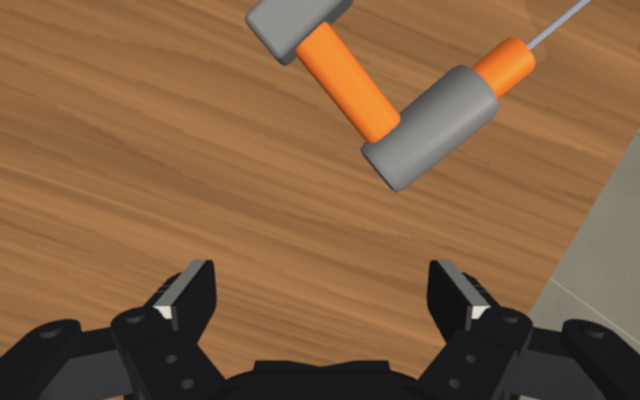

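The scene view shows the rail with, from the far (+y) end, the bar head at (349,162), plug (332,176), stud (315,188), knob (296,202), disc (279,214) and square (241,241). In the side view the bar is at (279,187). Next I measure them.

```bash
cat > h.py <<'E'
import numpy as np, cv2
from scipy.spatial.transform import Rotation as Ro
def ray(f,px):
    d=np.linalg.inv(f["mtx"])@np.array([px[0],px[1],1.]); return -f["R"].T@f["t"], f["R"].T@d
def plane(f,px,z):
    o,d=ray(f,px); return o+d*(z-o[2])/d[2]
def tri(a,pa,b,pb):
    o1,d1=ray(a,pa);o2,d2=ray(b,pb)
    k=np.linalg.lstsq(np.c_[d1,-d2],o2-o1,rcond=None)[0]
    p,q=o1+k[0]*d1,o2+k[1]*d2
    return (p+q)/2,np.linalg.norm(p-q)
def rot(s):
    w,x,y,z=s["tool_rot"]; return Ro.from_quat([x,y,z,w]).as_matrix()
E
python3 - <<'E'
from h import *
from plant import cams,readout
fs={n:cams.grab_frame(n) for n in("scene","side")}
for n,roi in(("scene",(205,140,385,285)),("side",(240,165,415,360))):
    f=fs[n]; x0,y0,x1,y1=roi
    hsv=cv2.cvtColor(f["image"],cv2.COLOR_RGB2HSV)[y0:y1,x0:x1]
    m=((hsv[...,1]<45)&(hsv[...,2]>165)).astype(np.uint8)
    c,l,st,ce=cv2.connectedComponentsWithStats(m)
    for i in range(1,c):
        if st[i,4]>15:
            p=ce[i]+[x0,y0]; print(n,p.round(1),st[i,2:].tolist(),plane(f,p,.066).round(4))
    cv2.imwrite(f"pics/{n}_crop.png",cv2.resize(f["image"][y0:y1,x0:x1,::-1],None,fx=3.0,fy=3.0,interpolation=cv2.INTER_CUBIC))
print(rot(readout.state()).round(3))
E
```

```text
scene [307.1 151.9] [45, 30, 739] [0.4573 0.0493 0.066 ]
scene [348.2 162.8] [19, 16, 135] [0.5231 0.1097 0.066 ]
scene [314.6 186.7] [8, 7, 49] [0.5401 0.0223 0.066 ]
scene [295.4 200.4] [11, 9, 75] [ 0.5492 -0.0251  0.066 ]
scene [278.6 213. ] [17, 15, 200] [ 0.5583 -0.0657  0.066 ]
scene [239.8 240.9] [19, 17, 192] [ 0.5758 -0.1536  0.066 ]
scene [347.4 255.4] [37, 32, 375] [0.6966 0.005  0.066 ]
scene [296.4 282.3] [6, 6, 22] [ 0.6964 -0.098   0.066 ]
side [278.4 186.2] [17, 17, 148] [0.5202 0.1041 0.066 ]
side [350.6 182.6] [10, 4, 24] [0.6499 0.0743 0.066 ]
side [372.9 222.4] [38, 27, 380] [ 0.6458 -0.036   0.066 ]
side [299.8 215. ] [10, 10, 73] [0.5367 0.0174 0.066 ]
side [244.1 238.8] [12, 35, 261] [ 0.4397 -0.0091  0.066 ]
side [313.6 232.2] [14, 13, 136] [ 0.5468 -0.0281  0.066 ]
side [411.7 253. ] [9, 40, 208] [ 0.6743 -0.1146  0.066 ]
side [324.9 249. ] [28, 19, 346] [ 0.5527 -0.0674  0.066 ]
side [258.  282.6] [28, 32, 107] [ 0.4447 -0.0983  0.066 ]
side [359.  292.8] [25, 23, 355] [ 0.5717 -0.1568  0.066 ]
[[-0.936 -0.     0.352]
 [-0.352  0.001 -0.936]
 [-0.    -1.    -0.001]]
```

View pics/scene_crop.png

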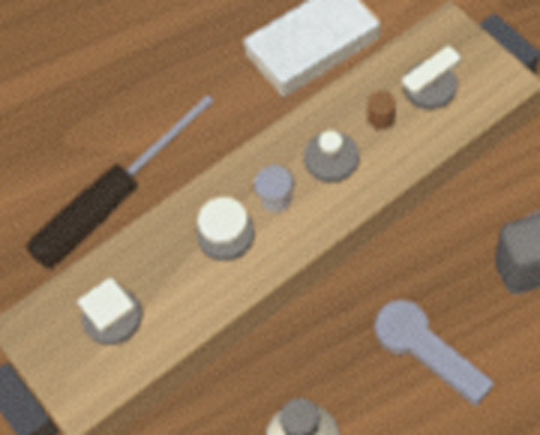

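View pics/side_crop.png

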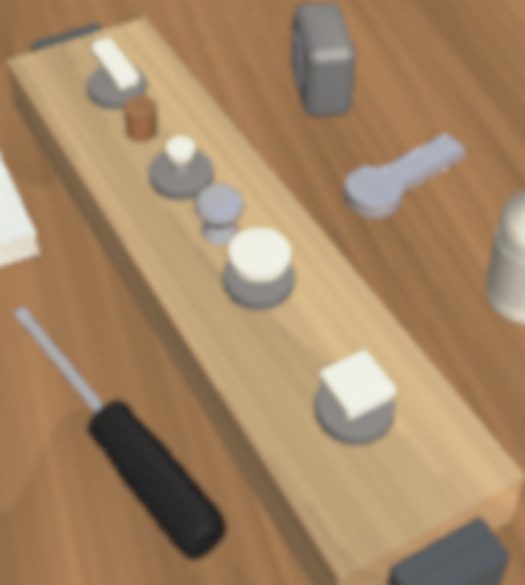

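play_rows(slide=[[-2.6, 0, -2.7], [-2.6, 0, -2.7], [-2.6, 0, -2.7], [-2.6, 0, -2.7], [-2.6, 0, -2.7], [-2.6, 0, -2.7], [-2.6, 0, -2.7], [-2.6, 0, -2.7], [-2.6, 0, -2.7], [-2.6, 0, -2.7]], yaw=[0, 0, 0, 0, 0, 0, 0, 0, 0, 0], grip=[1, 1, 1, 1, 1, 1, 1, 1, 1, 1])

```text
time: 1.25
tool_pos: [0.3686, -0.2393, 0.2423]
tool_rot: [-0.127, 0.126, -0.696, 0.696]
contact_force: [1.2, 0.3, 1.1]
gripper_width: -0.002
```

play_rows(slide=[[-2.6, 0, -2.7], [-2.6, 0, -2.7], [-2.6, 0, -2.7], [-2.6, 0, -2.7], [-2.6, 0, -2.7], [-2.6, 0, -2.7], [-2.6, 0, -2.7], [-2.6, 0, -2.7], [-1, 0, -1], [0, 0, 0], [0, 0, 0], [0, 0, 0]], yaw=[0, 0, 0, 0, 0, 0, 0, 0, 0, 0, 0, 0], grip=[1, 1, 1, 1, 1, 1, 1, 1, 1, 1, 1, 1])

```text
time: 2.45
tool_pos: [0.4925, 0.0465, 0.2422]
tool_rot: [-0.126, 0.126, -0.696, 0.696]
contact_force: [0.4, 0.4, -1.2]
gripper_width: 0.002
```

```bash
python3 - <<'E'
from h import *
from plant import cams,readout
s=readout.state(); f=cams.grab_frame("wrist"); cv2.imwrite("pics/wrist1.png",f["image"][:,:,::-1])
print(s["time"],s["tool_pos"],s["gripper_width"],s["contact_force"]); print(rot(s).round(3))
E
```

```text
2.45 [0.49251321 0.04646342 0.24223538] 0.001674223915964669 [ 0.39196366  0.44759303 -1.1575141 ]
[[-0.937 -0.     0.351]
 [-0.351 -0.    -0.937]
 [ 0.    -1.     0.   ]]
```

View pics/wrist1.png

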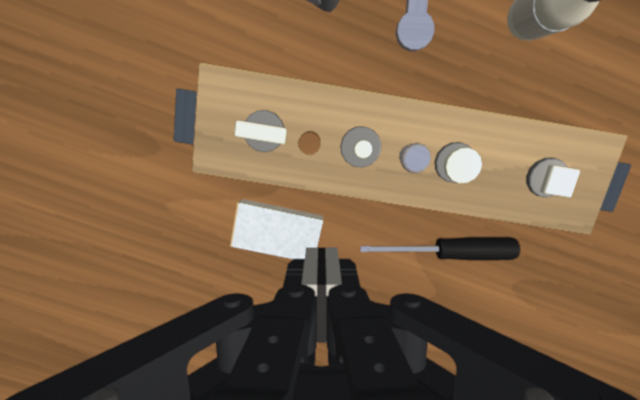

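The wrist view shows the bar head at about (260,132), the plug at (309,142) and the stud at (362,149), with the shut fingertips at (320,255). I'll measure the bar from this view.

```bash
cat > w.py <<'E'
from h import *
from plant import cams,readout
def wristframe():
    s=readout.state(); f=cams.grab_frame("wrist")
    T=np.eye(4);T[:3,:3]=rot(s);T[:3,3]=s["tool_pos"]
    C=T@f["mount"]; f["R"]=C[:3,:3].T; f["t"]=-C[:3,:3].T@C[:3,3]
    return s,f
E
python3 - <<'E'
from w import *
s,f=wristframe()
hsv=cv2.cvtColor(f["image"],cv2.COLOR_RGB2HSV)[110:200]
m=((hsv[...,1]<40)&(hsv[...,2]>180)).astype(np.uint8)
P=[]
for c in cv2.findContours(m,cv2.RETR_EXTERNAL,cv2.CHAIN_APPROX_NONE)[0]:
    if cv2.contourArea(c)<60: continue
    r=cv2.minAreaRect(c); b=cv2.boxPoints(r)+[0,110]
    w=np.array([plane(f,p,.066) for p in b]); 
    M=w.mean(0); e=[np.linalg.norm(w[i]-w[i-1]).round(4) for i in (1,2)]
    print(b.mean(0).round(1),M.round(4),e); P.append(M)
    if 200<b.mean(0)[0]<300:
        l=max([w[1]-w[0],w[2]-w[1]],key=np.linalg.norm); B=M; print("bar dir",np.degrees(np.arctan2(l[1],l[0])))
g=np.array([.5216,.107,.066]); 
R=rot(s)
for t in (B,g):
    d=t-s["tool_pos"]; d[2]=0; print("slide cm",(R.T@d*100).round(2))
E
```

```text
[561.8 181.2] [ 0.573  -0.1516  0.066 ] [np.float64(0.0278), np.float64(0.0249)]
[416.6 158.4] [ 0.5464 -0.0224  0.066 ] [np.float64(0.012), np.float64(0.0192)]
[463.5 165. ] [ 0.5554 -0.0633  0.066 ] [np.float64(0.0303), np.float64(0.0302)]
[363.  148.5] [0.5379 0.0248 0.066 ] [np.float64(0.0138), np.float64(0.0146)]
[260.  131.8] [0.5201 0.1128 0.066 ] [np.float64(0.0135), np.float64(0.0434)]
bar dir -78.47633778977074
slide cm [-4.91 -0.   -5.25]
slide cm [-4.85 -0.   -4.65]
```

play_rows(slide=[[-2.4, 0, -2.5], [-2.4, 0, -2.5], [0, 0, 0], [0, 0, 0], [0, 3, 0], [0, 3, 0], [0, 3, 0], [0, 2, 0], [0, 1, 0], [0, 0, 0], [0, 0, 0], [0, 0, 0]], yaw=[0, 0, 4.5, 4.5, 0, 0, 0, 0, 0, 0, 0, 0], grip=[1, 1, 1, 1, 1, 1, 1, 1, 1, 1, 1, 1])

```text
time: 3.75
tool_pos: [0.5213, 0.1112, 0.1242]
tool_rot: [-0.073, 0.07, -0.703, 0.704]
contact_force: [-0.3, 0.5, 0.7]
gripper_width: 0.002
```

```bash
python3 - <<'E'
from w import *
s,f=wristframe()
cv2.imwrite("pics/wrist2.png",f["image"][:,:,::-1])
print(s["time"],s["tool_pos"],s["contact_force"]); R=rot(s); print(R.round(3))
# project tip point
for t in ([.5201,.1128,.066],[.5216,.107,.066],s["tool_pos"]+R@[0,.011,0]):
    c=f["R"]@np.array(t)+f["t"]; p=f["mtx"]@c; print((p[:2]/p[2]).round(1))
for n in("scene","side"):
    g=cams.grab_frame(n); c=g["R"]@(s["tool_pos"]+R@[0,.011,0])+g["t"]; p=g["mtx"]@c; u,v=(p[:2]/p[2]).round().astype(int); print(n,u,v)
    cv2.imwrite(f"pics/{n}2.png",cv2.resize(g["image"][v-60:v+60,u-80:u+80,::-1],None,fx=5,fy=5,interpolation=cv2.INTER_CUBIC))
E
```

```text
3.75 [0.52134493 0.11119839 0.12419725] [-0.28245003  0.47322512  0.67800542]
[[-0.98   0.003  0.201]
 [-0.201  0.    -0.98 ]
 [-0.003 -1.     0.   ]]
[318.1 233.1]
[328.6 232.6]
[321.3 266.4]
scene 349 148
side 276 163
```

View pics/wrist2.png

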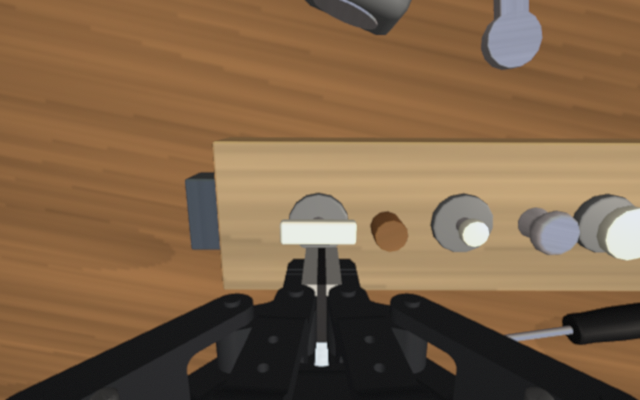

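View pics/scene2.png

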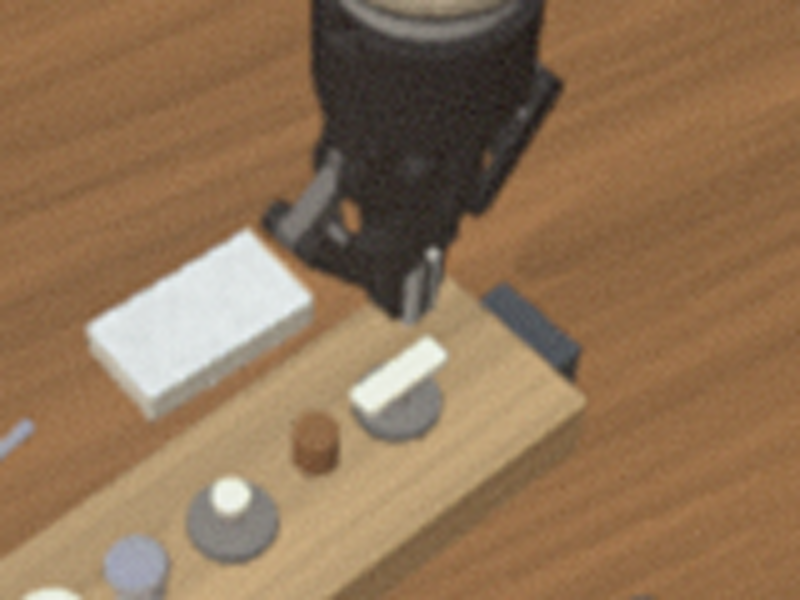

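View pics/side2.png

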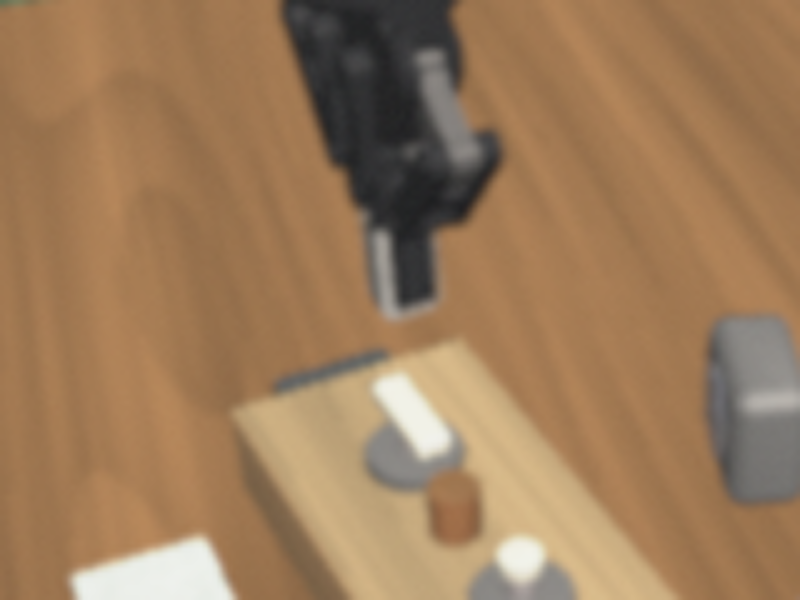

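The wrist view has the bar centred at (318,233), with the 44 mm head square to the fingers and about 1.5 mm off centre. The plug, at (389,231), is well clear. Now descending to just above the head.

play_rows(slide=[[0.1, 1, -0.15], [0, 1, 0], [0, 1, 0], [0, 0.8, 0], [0, 0.4, 0], [0, 0, 0], [0, 0, 0], [0, 0, 0]], yaw=[0, 0, 0, 0, 0, 0, 0, 0], grip=[1, 1, 1, 1, 1, 1, 1, 1])

```text
time: 4.7
tool_pos: [0.5193, 0.1126, 0.0809]
tool_rot: [-0.072, 0.071, -0.703, 0.703]
contact_force: [-0.3, -0.9, -0.7]
gripper_width: 0.002
```

```bash
python3 - <<'E'
from w import *
s,f=wristframe()
cv2.imwrite("pics/wrist3.png",f["image"][:,:,::-1])
print(s["time"],s["tool_pos"],s["contact_force"])
for n,(u,v) in {"scene":(349,160),"side":(278,185)}.items():
    g=cams.grab_frame(n)
    cv2.imwrite(f"pics/{n}3.png",cv2.resize(g["image"][v-40:v+40,u-50:u+50,::-1],None,fx=6,fy=6,interpolation=cv2.INTER_CUBIC))
E
```

```text
4.7 [0.51931759 0.11256984 0.08086046] [-0.26575073 -0.89813541 -0.73671877]
```

View pics/wrist3.png

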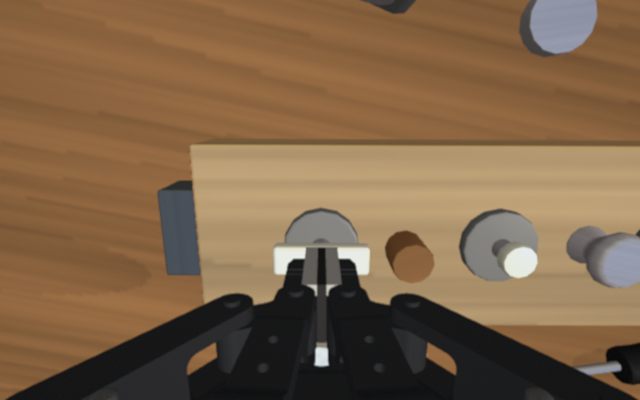

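View pics/scene3.png

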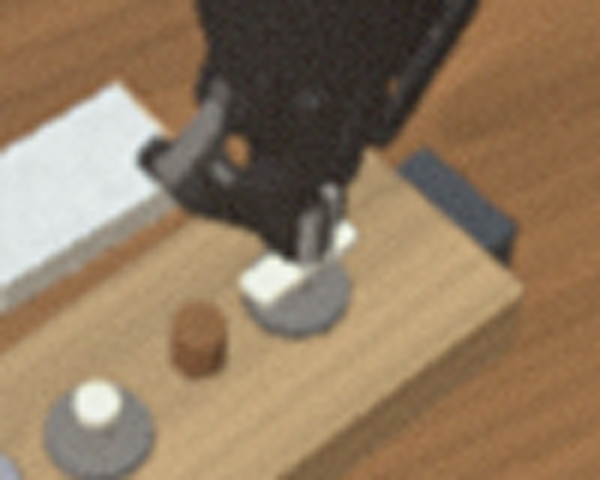

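View pics/side3.png

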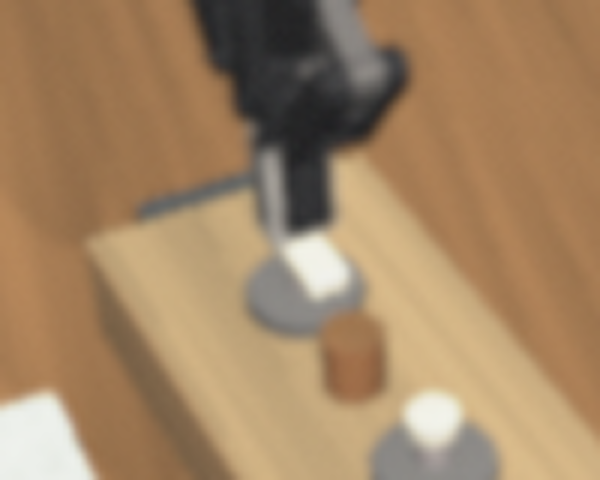

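In the wrist view the fingers' seam (column 321) lies on the bar's centre (274..369). The scene and side views show the tips just above the head. Pressing slowly.

play_rows(slide=[[0, 0.2, 0], [0, 0.2, 0], [0, 0.1, 0], [0, 0.1, 0], [0, 0.1, 0], [0, 0.1, 0], [0, 0.1, 0], [0, 0, 0], [0, 0, 0]], yaw=[0, 0, 0, 0, 0, 0, 0, 0, 0], grip=[1, 1, 1, 1, 1, 1, 1, 1, 1])

```text
time: 5.75
tool_pos: [0.5191, 0.1126, 0.0716]
tool_rot: [-0.072, 0.071, -0.703, 0.703]
contact_force: [-0.4, -0.5, 5.4]
gripper_width: -0.001
```

play_rows(slide=[[0, 0.1, 0], [0, 0.1, 0], [0, 0.1, 0], [0, 0, 0], [0, 0, 0]], yaw=[0, 0, 0, 0, 0], grip=[1, 1, 1, 1, 1])

```text
time: 6.25
tool_pos: [0.5191, 0.1126, 0.0687]
tool_rot: [-0.072, 0.071, -0.703, 0.703]
contact_force: [-1.7, 0.6, 6.1]
gripper_width: -0.0
```

play_rows(slide=[[0, 0.1, 0], [0, 0.1, 0], [0, 0, 0], [0, 0, 0]], yaw=[0, 0, 0, 0], grip=[1, 1, 1, 1])

```text
time: 6.65
tool_pos: [0.5191, 0.1126, 0.067]
tool_rot: [-0.072, 0.071, -0.703, 0.703]
contact_force: [-2.1, -0.2, 7.8]
gripper_width: 0.002
```

play_rows(slide=[[0, 0.05, 0], [0, 0, 0], [0, 0, 0]], yaw=[0, 0, 0], grip=[1, 1, 1])

```text
time: 6.95
tool_pos: [0.5192, 0.1126, 0.067]
tool_rot: [-0.072, 0.072, -0.703, 0.704]
contact_force: [-4.0, -1.3, 11.4]
gripper_width: 0.0
```

The tool has stopped at z = 0.067 while the force rose to 11.4 N (7 N spring plus the stop), so the head is home. Holding there with one look.

play_rows(slide=[[0, 0, 0], [0, 0, 0], [0, 0, 0], [0, 0, 0], [0, 0, 0], [0, 0, 0], [0, 0, 0], [0, 0, 0], [0, 0, 0], [0, 0, 0], [0, 0, 0], [0, 0, 0]], yaw=[0, 0, 0, 0, 0, 0, 0, 0, 0, 0, 0, 0], grip=[1, 1, 1, 1, 1, 1, 1, 1, 1, 1, 1, 1])

```text
time: 8.15
tool_pos: [0.5192, 0.1126, 0.067]
tool_rot: [-0.072, 0.072, -0.703, 0.703]
contact_force: [-4.0, -0.4, 10.1]
gripper_width: -0.005
```

```bash
python3 - <<'E'
from w import *
s=readout.state()
print(s["time"],s["tool_pos"],s["contact_force"])
im=[]
for n,(u,v) in {"scene":(349,160),"side":(278,185)}.items():
    g=cams.grab_frame(n)
    im.append(cv2.resize(g["image"][v-40:v+40,u-33:u+33,::-1],None,fx=6,fy=6,interpolation=cv2.INTER_CUBIC))
cv2.imwrite("pics/press4.png",np.hstack(im))
E
```

```text
8.15 [0.51917151 0.11257985 0.06698455] [-4.02672558 -0.44957714 10.1410467 ]
```

View pics/press4.png

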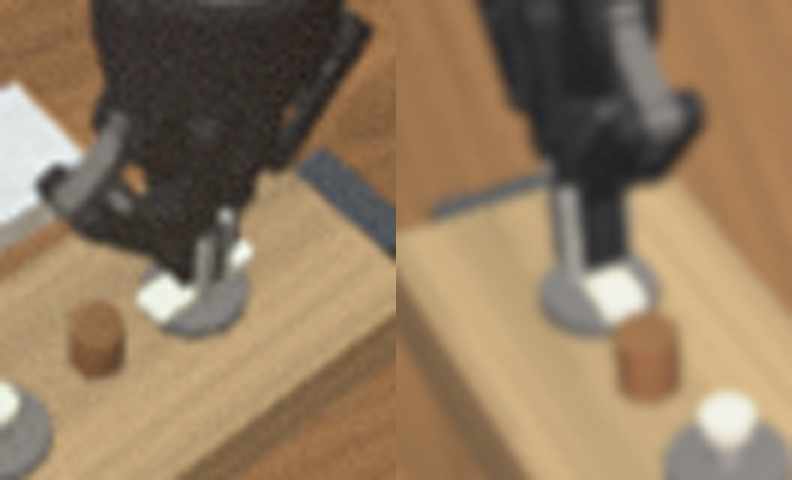

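play_rows(slide=[[0, 0, 0], [0, 0, 0], [0, 0, 0], [0, 0, 0], [0, 0, 0], [0, 0, 0], [0, 0, 0], [0, 0, 0], [0, 0, 0], [0, 0, 0], [0, 0, 0], [0, 0, 0]], yaw=[0, 0, 0, 0, 0, 0, 0, 0, 0, 0, 0, 0], grip=[1, 1, 1, 1, 1, 1, 1, 1, 1, 1, 1, 1])

```text
time: 9.45
tool_pos: [0.5192, 0.1126, 0.067]
tool_rot: [-0.072, 0.072, -0.703, 0.704]
contact_force: [-3.4, -0.5, 10.1]
gripper_width: 0.0
```

The picture shows the head down on its collar under the tips, with the plug untouched. I'll hold a little longer, then release gently and withdraw straight up.

play_rows(slide=[[0, 0, 0], [0, 0, 0], [0, 0, 0], [0, 0, 0], [0, -0.2, 0], [0, -0.2, 0], [0, -0.2, 0], [0, -0.2, 0], [0, -0.3, 0], [0, -0.5, 0], [0, -1, 0], [0, -2, 0]], yaw=[0, 0, 0, 0, 0, 0, 0, 0, 0, 0, 0, 0], grip=[1, 1, 1, 1, 1, 1, 1, 1, 1, 1, 1, 1])

```text
time: 10.65
tool_pos: [0.517, 0.1124, 0.1104]
tool_rot: [0.07, -0.073, 0.704, -0.703]
contact_force: [0.1, -0.4, 1.0]
gripper_width: 0.002
```

play_rows(slide=[[0, -3, 0], [0, -3, 0], [0, -3, 0], [2, -2, 0], [3, 0, 0], [3, 0, 0], [2, 0, 0], [0, 0, 0], [0, 0, 0], [0, 0, 0], [0, 0, 0], [0, 0, 0]], yaw=[0, 0, 0, 0, 0, 0, 0, 0, 0, 0, 0, 0], grip=[1, 1, 1, 1, 1, 1, 1, 1, 1, 1, 1, 1])

```text
time: 11.85
tool_pos: [0.4213, 0.0925, 0.2217]
tool_rot: [0.071, -0.072, 0.704, -0.703]
contact_force: [-0.2, -0.1, -0.4]
gripper_width: 0.003
```

```bash
python3 - <<'E'
from w import *
s,f=wristframe()
print(s["time"],s["tool_pos"],s["contact_force"])
cv2.imwrite("pics/wrist5.png",f["image"][:,:,::-1])
a=cams.grab_frame("scene");b=cams.grab_frame("side")
cv2.imwrite("pics/scene5.png",a["image"][:,:,::-1])
cv2.imwrite("pics/side5.png",b["image"][:,:,::-1])
for n,g in (("scene",a),("side",b)):
    o=cv2.imread(f"pics/{n}0.png")[:,:,::-1]
    d=(cv2.absdiff(o,g["image"]).max(2)>40).astype(np.uint8)
    c,l,st,_=cv2.connectedComponentsWithStats(d); print(n,[st[i].tolist() for i in range(1,c) if st[i,4]>8])
E
```

```text
11.85 [0.42132305 0.09248378 0.22169593] [-0.21840974 -0.08974388 -0.42884818]
scene [[155, 0, 16, 8, 76], [198, 0, 26, 19, 187], [219, 0, 60, 48, 1896], [280, 0, 67, 86, 3472], [242, 46, 8, 3, 18]]
side [[152, 0, 69, 131, 5053], [0, 59, 76, 158, 5845]]
```

View pics/scene5.png

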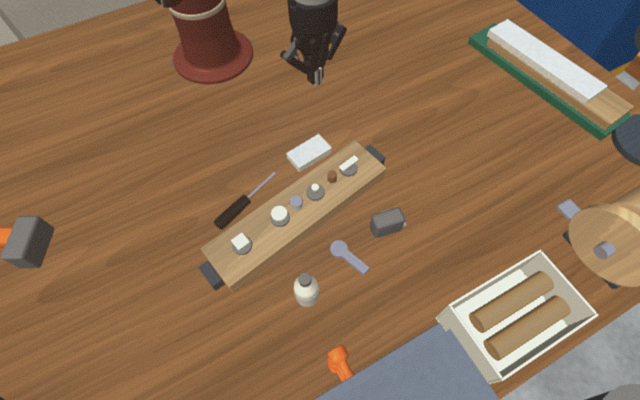

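View pics/side5.png

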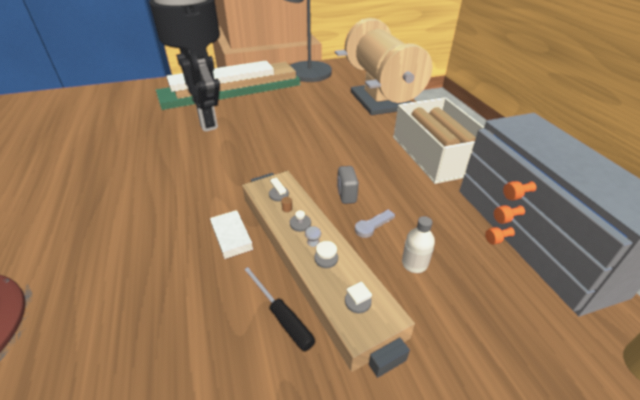

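View pics/wrist5.png

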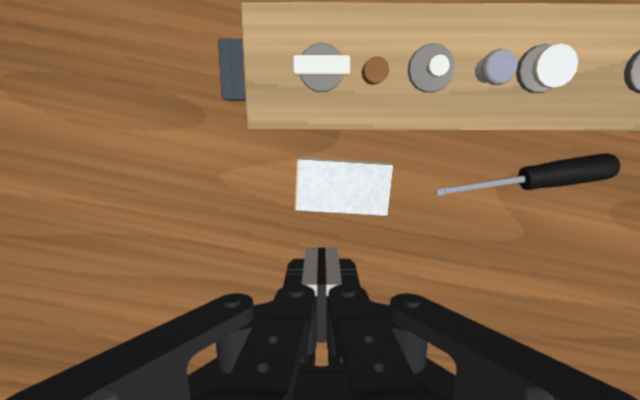

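The scene view has the bar back at (349,162) and the side view at (279,187). Compared with the first pictures, only the robot has changed. In the wrist view everything stands in its place.

```bash
python3 -c "
from plant import workorder; print(workorder.job_done())"
```

```text
the job is handed in; nothing more can be done
None
```

I pressed the bar-headed damper, the one at the +y end of the rail, fully home with the shut fingertips. I held it there for about 2.7 s or more, let it spring out and withdrew, then handed the job in at about 12 s.

- **Pressing:** the force was 5.4 N partway down and 7.8 N as the head reached its collar. It held at about 10–11 N with the tool stopped at z = 0.067 m, which puts the tips 56 mm above the bench, the expected height with the head home. The sideways force was up to about 4 N while pressing.
- **After withdrawing:** the contact force was back to about zero. Compared with the first pictures, both fixed cameras showed changes only where the robot was. The bar head is out again, and the other dampers and the loose things have not moved.
- **Disagreement:** the three cameras differed by up to 9 mm on the bar's y position (0.104, 0.110 and 0.113 m). I used the wrist view, because it showed the fingers and the bar together and had them aligned.

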